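# Raise the counterweighted lane gate and send the board carrier through

### The job

A board carrier waits on the bench track in front of a lowered red-and-white barrier arm. Push the arm up from beneath at its free end, past its balance point, until it stands fully raised and stays up by itself when you let go; only then push the carrier by its upright rear plate along the track, under the raised arm, until it is fully home against the end stop. Only push with the fingers: nothing is to be lifted off the track, and leave the solder spool, the flux tin and the blue screwdriver where they are.

Things in the scene. Friction and masses are not known exactly. Their poses are not given: they have to be found in the camera images.
- lane: Fixed aluminium track, x -125 to +90 mm, 130 mm wide. Origin on the bench, mid-width, right under the barrier arm; x runs along the track away from the robot to the stop, y to the left. Track surface 8 mm up; rails 80 mm apart inside, tops at 22 mm. Grey gate cabinet with the counterweight: x +-36, y -205 to -90, 146 mm high. Arm rest post under the arm: y 68 to 82 mm, 55 mm high.
- gate (a joint): Barrier arm, rad: 0 = lowered, level across the track; grows as the free end rises; 1.55 = upright against its stop. Hinge axis parallel to the lane's x. The counterweight makes it fall back to 0 when released below about 0.66 and go on by itself to 1.55 within 2 s when released above. About 1 N upward at the free end raises it.
- gate_hinge (a point): Point on the hinge axis in the gate cabinet, at lane x 0, y -120 mm, 65 mm above the bench.
- gate_bar (a point): Centre of the black round push bar (14 mm thick, 80 mm long, parallel to the lane's x) across the arm's free end, 250 mm from the hinge. Lowered: lane y +130 mm, 65 mm above the bench, free space below and to the left. Raised: about 315 mm up. The arm, 16 mm wide, 20 mm deep, with red and white bands, runs from its middle to the cabinet on the right.
- carrier: Loose grey carrier with a fixed blue board, about 0.25 kg, 2 mm play to each rail. Origin at the centre of its underside, axes as the lane's. Base 60 x 76 x 8 mm; two upright end plates, 60 mm wide, 64 mm high, outer faces at x +-30 mm; the rear one, nearest the robot, bears a blue patch. Starts near lane x -55 mm; too tall for the lowered arm. Home: lane x +50 mm.
- stop_face (a point): Middle of the end stop's face at the far end of the track, lane x = +80 mm, 25 mm above the bench; the stop is black and 42 mm high.
- spool: Loose spool of solder, 53 mm across, 36 mm high, origin under its centre; to be left alone.
- flux: Loose round blue flux tin, 44 mm across, 19 mm high, origin under its centre; to be left alone.
- driver: Loose blue screwdriver, 160 mm long, 18 mm thick, lying on the bench, origin under its middle; to be left alone.
Things that resemble listed ones, but are neither listed nor needed, are in the scene too. There is more than one size of the carrier; the one meant has the size given above.

How it is judged:
By the outcome, as a careful person would: the job done as asked, in the order asked, and still so for the second after the job is handed in, with the robot touching nothing.
It also fails if it takes over 56 s, if anything falls off the work surface, if the arm or the gripper's body presses on something with over 40 N, if the wrist force passes 120 N, or if a joint passes its speed limit or range.

### The arm

A 6-joint arm with a two-finger parallel gripper is mounted at the origin on a cart in front of the work surface, level with it; the furniture and walls round the work are solid. World frame = base frame: x ahead of the robot, y to its left, z up, the work surface at z = 0. Lengths are in m, angles in rad, forces in N, time in s.
With the tool pointing down it reaches from about 0.3 to 0.825 m from the base axis. Payload 5.4 kg.
Tool frame: the origin (TCP) lies at the very end of the fingers, on their centre line; the grasp point (between the pads) lies 19 mm behind it; z points along the fingers, y is the line along which they close (so a half turn about z gives the same grasp; the last joint's range is limited). The gripper opens to 92 mm and grips with 3 to 60 N. Pads are 20 mm wide; open, the fingers measure 128 mm over their backs; the gripper's body (75 mm by 189 mm) begins 69 mm behind the grasp point.
Start: joints at [1.042, 0.158, 1.597, -0, 1.386, -0.21], TCP at [0.18, 0.546, 0.215] pointing down, gripper open.
Joint ranges: [-2.91, 2.91], [-0.94, 2.29], [0.18, 2.7], [-1.29, 4.43], [0.17, 2.64], [-3, 3]. Speed limits (rad/s): [2.57, 2.57, 3.14, 3.14, 3.14, 3.14].

### API

Orientations are given as a rotation vector (axis times angle).
In Python, from workcell import bot gives the robot as it stands. Calls block until the motion is done:
- bot.goto(position, orientation): joint-space move of the TCP to a pose.
- bot.line_to(position, rot=None, max_speed=0.15): straight line of the TCP; rot=None keeps the orientation; max_speed is the mean speed in m/s.
- bot.set_joints(angles): joint-space move.
- bot.set_gripper(opening, newtons=None): opening from 0.0 (shut) to 1.0 (fully open); newtons is the grip in N (None keeps the last); returns when the fingers have stopped.
- bot.hold(seconds).
- bot.inverse_kinematics(position, orientation): joint angles nearest the present ones, or None.
- bot.read_camera(name): name is "scene" or "top"; returns a dict with "pixels" (384x512x3 uint8, blue, green, red), "fx", "fy", "cx", "cy" (pixels), "R" (3x3) and "t" (3): a world point X has camera coordinates R X + t. Camera axes: x right, y down, z forward; pixel columns grow to the right and rows downward; lengths in m; the calibration is good to about 2 mm. A picture is of the moment at which its call begins. There is no depth.
A pose or a line that the arm cannot do raises bot.MotionError and nothing moves.
- bot.job_done(): hands the job in; it is judged then, once.
Readings, each from a call of its own:
- bot.current_clock(): time.
- bot.current_joints(): joint angles.
- bot.current_joint_vel(): joint speeds.
- bot.current_effort(): joint torques, N m.
- bot.current_ee_pos(): TCP position.
- bot.current_tool_rot(): TCP orientation.
- bot.current_contact_force(): force on the tool from outside, world axes, zero at the start.
- bot.current_ft_torque(): the same for the moment, N m.
- bot.current_opening(): opening from 0.0 (shut) to 1.0 (fully open).
- bot.current_grip_force(): force on a finger pad.
Only numpy, scipy, OpenCV 4.12 (cv2) and the standard library are available. Lean on these libraries where they do the work, as an engineer would, in place of code of your own. Each camera call takes 0.05 s, during which the arm holds its last target. There are 200 camera calls.

## Working session

There is one attempt and no reset: what is moved stays moved. The work goes in short steps, each a Python script; the robot and the scene stay as the last script left them, time stands still between calls to the robot, and variables do not carry over. Pictures are saved under pics/ and viewed, at most 10 in all, crops included, and the job is handed in when it is done.

```bash
mkdir -p pics; ls; python3 - <<'E'
from workcell import bot
import cv2,numpy as np
for n in("scene","top"):
    c=bot.read_camera(n); cv2.imwrite(f"pics/{n}0.png",cv2.resize(c["pixels"],(800,600),interpolation=cv2.INTER_CUBIC)); cv2.imwrite(f"pics/raw_{n}0.png",c["pixels"])
    print(n,c["fx"],c["fy"],c["cx"],c["cy"],c["R"],c["t"],-np.array(c["R"]).T@c["t"])
print(bot.current_clock(),bot.current_tool_rot())
E
```

```text
pics
scene 473.93392403630156 473.93392403630156 255.65097364357612 192.2103034210021 [[-0.95521972  0.2958354  -0.00605749]
 [ 0.21212842  0.67037977 -0.71105028]
 [-0.20629303 -0.68049422 -0.70311507]] [ 0.48793472 -0.120565    1.39555611] [0.77955363 0.88614384 0.89846442]
top 428.47156754316336 428.47156754316336 249.2322603260057 184.66420260438295 [[-0.02378883 -0.99959509 -0.01561273]
 [-0.99692521  0.02488582 -0.07430228]
 [ 0.07466073  0.01379716 -0.99711354]] [0.08921242 0.53614627 1.12086439] [0.45293543 0.06036911 1.1588588 ]
0.1 [-4.98544118e-01 -3.10117973e+00  2.45881945e-03]
```

View pics/scene0.png

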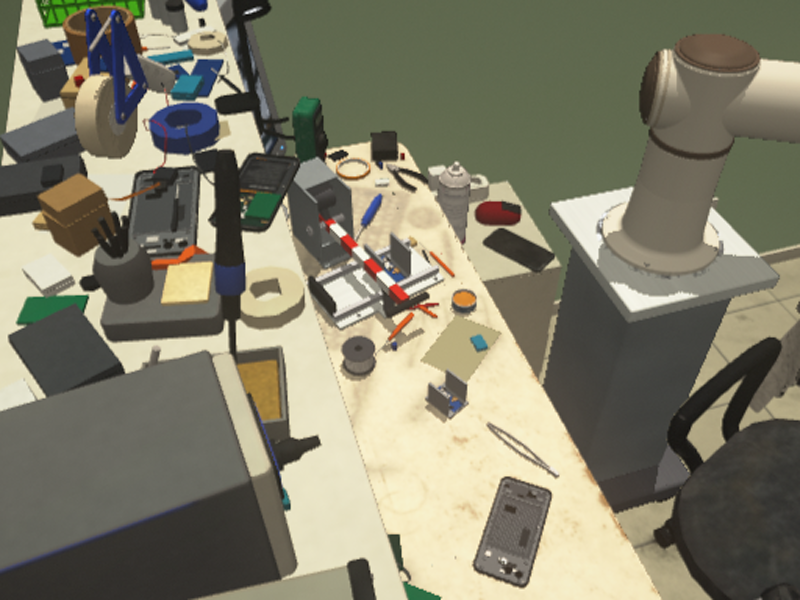

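View pics/top0.png

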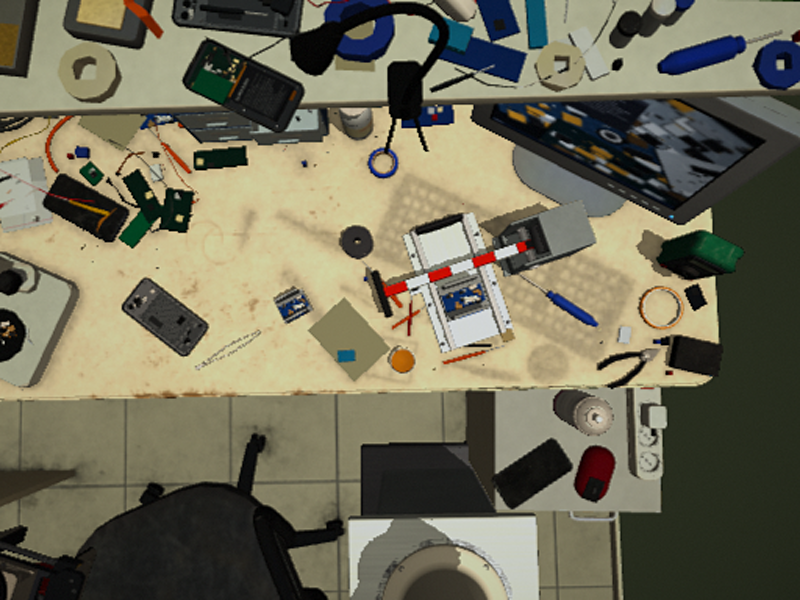

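Top view (800x600 px): the wanted carrier sits in the track at (463,297), and the look-alike is a small carrier off the track at (293,305). The push bar is at (378,293), with its arm running right to the cabinet at (545,240). The spool is at (357,240), the orange-topped tin at (402,360) and the blue screwdriver at (570,307). I choose the carrier in the track and check it in a crop.

```bash
cat > h.py <<'E'
from workcell import bot
import cv2,numpy as np
def ray(c,u,v,z):
    R=np.array(c["R"]);o=-R.T@c["t"];d=R.T@np.array([(u-c["cx"])/c["fx"],(v-c["cy"])/c["fy"],1])
    return o+d*(z-o[2])/d[2]
def proj(c,X):
    p=np.array(c["R"])@X+c["t"];return np.array([p[0]/p[2]*c["fx"]+c["cx"],p[1]/p[2]*c["fy"]+c["cy"]])
def shot(cam,name,u0,v0,w,h,s):
    c=bot.read_camera(cam);cv2.imwrite("pics/"+name,cv2.resize(c["pixels"][v0:v0+h,u0:u0+w],None,fx=s,fy=s,interpolation=cv2.INTER_CUBIC));return c
E
python3 - <<'E'
from h import *
c=shot("top","top1.png",200,120,190,140,4)
shot("scene","sc1.png",175,90,130,125,4)
# red/white bands -> arm axis; red blobs centroid on arm top plane z=.075
hsv=cv2.cvtColor(c["pixels"],cv2.COLOR_BGR2HSV)
m=((hsv[...,0]<6)|(hsv[...,0]>174))&(hsv[...,1]>170)&(hsv[...,2]>120)
n,l,s,ce=cv2.connectedComponentsWithStats(m.astype(np.uint8))
for i in range(1,n):
    if s[i,4]>15: print(ce[i],s[i,4],ray(c,*ce[i],.075))
E
```

```text
[333.34375 157.46875] 32 [ 0.59803594 -0.13997951  0.075     ]
[309.2183908  165.51724138] 87 [ 0.57903956 -0.07811796  0.075     ]
[281. 175.] 85 [ 0.55666999 -0.00583743  0.075     ]
[252.76666667 184.3       ] 90 [0.5347938  0.06638032 0.075     ]
```

View pics/top1.png

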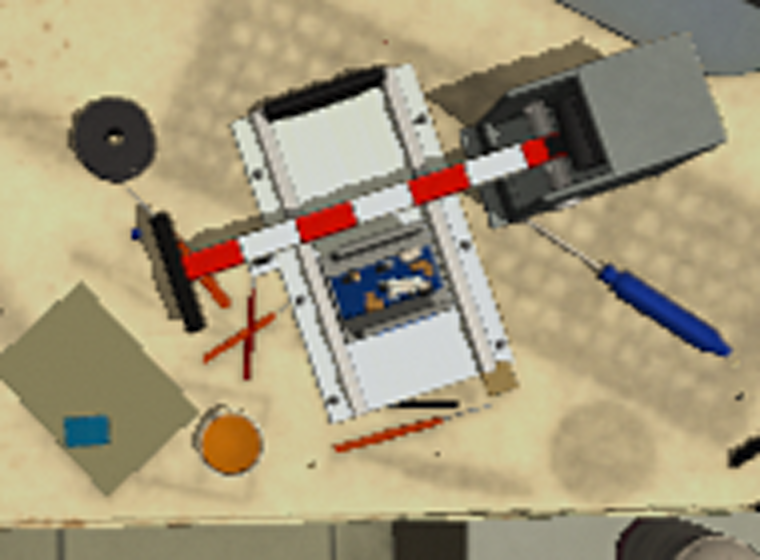

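View pics/sc1.png

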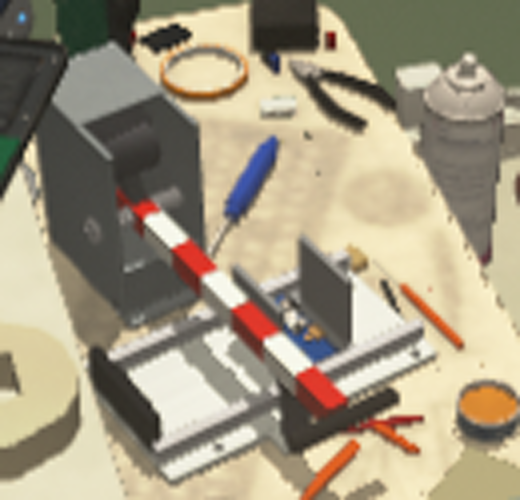

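The close crop shows the track's outer corners at crop px (232,124), (411,65) and (332,422). The bar's centre is at (178,270). The carrier has two full-width plates and a blue board, and it stands between the rails with its rear plate near (400,320). That fits the description. Now I work out the lane pose.

```bash
python3 - <<'E'
from h import *
c=bot.read_camera("top")
P=lambda u,v,z:ray(c,200+u/4,120+v/4,z)[:2]
fl,fr,nl=P(234,124,.012),P(411,66,.012),P(332,422,.008)
print("corners",fl,fr,nl,"W",np.linalg.norm(fl-fr),"L",np.linalg.norm(fl-nl))
print("yaw",np.degrees(np.arctan2(*(fl-nl)[::-1])))
a=np.radians(17);ex=np.array([np.cos(a),np.sin(a)]);ey=np.array([-ex[1],ex[0]])
print("O from corners",fl-.09*ex-.065*ey,fr-.09*ex+.065*ey,nl+.125*ex-.065*ey)
b1,b2=P(163,214,.07),P(193,330,.07);b=(b1+b2)/2
print("bar",b1,b2,b,np.linalg.norm(b1-b2),"O",b-.13*ey)
for n,p in dict(spool=P(114,138,.036),tin=P(230,442,.019),drv=P(665,310,.009)).items():print(n,p)
O=b-.13*ey
for u,v,z in((333,262,.064),(425,232,.064),(345,332,.064),(452,300,.064)):
    d=P(u,v,z)-O;print(d@ex,d@ey)
import h
for y in(.10,.12):
  w=O+.13*ey; 
print(bot.current_ee_pos())
E
```

```text
corners [0.62927902 0.04905903] [ 0.66565013 -0.07142899] [ 0.42749361 -0.01129611] W 0.12585794742325337 L 0.21061836196357114
yaw 16.65221716857735
O from corners [ 0.56221576 -0.03941423] [ 0.56057855 -0.03558264] [ 0.56603587 -0.03690945]
bar [0.563595   0.09641814] [0.48909755 0.07901222] [0.52634628 0.08771518] 0.07650382679275199 O [ 0.5643546  -0.03660444]
spool [0.6183346  0.12881071]
tin [0.41615058 0.05716193]
drv [ 0.49681555 -0.23574693]
-0.024932581241230874 0.03390670933316033
-0.025290401836144685 -0.028070910708784015
-0.06974758949883118 0.04100590858992934
-0.07193284997837102 -0.030250847630531735
[0.18008275 0.54573685 0.21412577]
```

```bash
cat >> h.py <<'E'
from scipy.spatial.transform import Rotation as Ro
O=np.array([.563,-.037,0]);a=np.radians(17)
ex=np.array([np.cos(a),np.sin(a),0]);ey=np.array([-ex[1],ex[0],0]);ez=np.array([0,0,1.])
def L(x,y,z): return O+x*ex+y*ey+z*ez
def rot(zt,yt): return Ro.from_matrix(np.c_[np.cross(yt,zt),yt,zt]).as_rotvec()
def lift(phi,s): return rot(-np.sin(phi)*ey-np.cos(phi)*ez,s*ex)
def tip(th,phi,back=.015,off=.018):   # lane y,z of the TCP that carries the bar at angle th
    d=np.array([-np.sin(phi),-np.cos(phi)]);n=np.array([-np.cos(phi),np.sin(phi)])
    return np.array([-.12+.25*np.cos(th),.065+.25*np.sin(th)])+back*d-off*n
E
python3 - <<'E'
from h import *
np.set_printoptions(precision=2,suppress=True)
for deg in(45,55,60):
  for s in(1,-1):
    phi=np.radians(deg);r=lift(phi,s);print(deg,s)
    for p in[(.2,.12),(.15,.036)]+[tuple(tip(t,phi)) for t in(0,.5,1.)]:
        q=bot.inverse_kinematics(L(0,*p),r);print("  ",np.round(p,3),q if q is None else np.array(q))
for s in(1,-1):
  for x in(-.14,.01):print("push",bot.inverse_kinematics(L(x,0,.045),rot(-ez,s*ex)))
E
```

```text
45 1
   [0.2  0.12] [ 0.49  0.38  1.74 -0.8   1.32  0.52]
   [0.15 0.04] [ 0.4   0.49  1.79 -0.88  1.16  0.6 ]
   [0.13 0.04] [ 0.37  0.47  1.81 -0.89  1.14  0.58]
   [0.1  0.16] [ 0.31  0.24  1.81 -0.84  1.25  0.37]
   [0.02 0.25] [ 0.15  0.09  1.79 -0.83  1.26  0.12]
45 -1
   [0.2  0.12] [ 0.49  0.38  1.74 -0.8   1.32 -2.62]
   [0.15 0.04] [ 0.4   0.49  1.79 -0.88  1.16 -2.54]
   [0.13 0.04] [ 0.37  0.47  1.81 -0.89  1.14 -2.56]
   [0.1  0.16] [ 0.31  0.24  1.81 -0.84  1.25 -2.78]
   [0.02 0.25] None
55 1
   [0.2  0.12] [ 0.56  0.48  1.7  -0.93  1.42  0.64]
   [0.15 0.04] [ 0.47  0.6   1.74 -1.01  1.27  0.74]
   [0.13 0.04] [ 0.43  0.57  1.77 -1.03  1.24  0.72]
   [0.1  0.16] [ 0.37  0.33  1.8  -1.    1.32  0.51]
   [0.01 0.25] [ 0.21  0.15  1.81 -1.02  1.29  0.28]
55 -1
   [0.2  0.12] [ 0.56  0.48  1.7  -0.93  1.42 -2.5 ]
   [0.15 0.04] [ 0.47  0.6   1.74 -1.01  1.27 -2.4 ]
   [0.13 0.04] [ 0.43  0.57  1.77 -1.03  1.24 -2.42]
   [0.1  0.16] [ 0.37  0.33  1.8  -1.    1.32 -2.63]
   [0.01 0.25] [ 0.21  0.15  1.81 -1.02  1.29 -2.86]
60 1
   [0.2  0.12] [ 0.58  0.54  1.68 -0.99  1.47  0.69]
   [0.15 0.04] [ 0.5   0.66  1.71 -1.06  1.33  0.79]
   [0.13 0.04] [ 0.45  0.63  1.74 -1.09  1.3   0.78]
   [0.1  0.16] [ 0.4   0.38  1.8  -1.08  1.36  0.58]
   [0.01 0.25] [ 0.24  0.19  1.82 -1.11  1.31  0.36]
60 -1
   [0.2  0.12] [ 0.58  0.54  1.68 -0.99  1.47 -2.46]
   [0.15 0.04] [ 0.5   0.66  1.71 -1.06  1.33 -2.35]
   [0.13 0.04] [ 0.45  0.63  1.74 -1.09  1.3  -2.36]
   [0.1  0.16] [ 0.4   0.38  1.8  -1.08  1.36 -2.56]
   [0.01 0.25] [ 0.24  0.19  1.82 -1.11  1.31 -2.78]
push [-0.46  0.01  2.12 -0.    1.01 -0.75]
push [-0.27  0.34  1.73 -0.    1.06 -0.57]
push [-0.46  0.01  2.12 -0.    1.01  2.39]
push [-0.27  0.34  1.73 -0.    1.06  2.57]
```

```bash
python3 - <<'E'
from h import *
phi=np.radians(55);r=lift(phi,1)
bot.set_gripper(0.0)
bot.goto(L(0,.21,.14),r)
bot.line_to(L(0,.155,.04))
y,z=tip(0,phi);print(y,z)
bot.line_to(L(0,y,z-.006),max_speed=.06)
print(bot.current_clock(),bot.current_contact_force(),bot.current_ee_pos(),L(0,y,z-.006))
shot("top","top2.png",200,120,190,140,4);shot("scene","sc2.png",165,90,150,140,4)
E
```

```text
0.12803709518998396 0.04165161665753246
4.9083 [0.47401252 0.1996951  1.0413297 ] [0.52550781 0.085147   0.03561281] [0.52556558 0.08544248 0.03565162]
```

View pics/sc2.png

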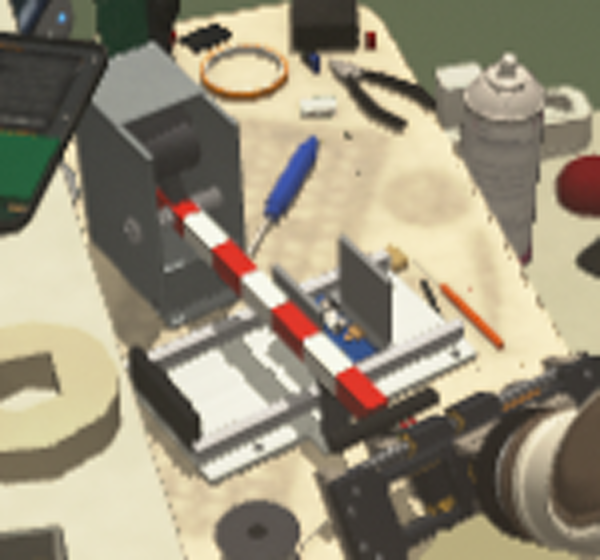

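View pics/top2.png

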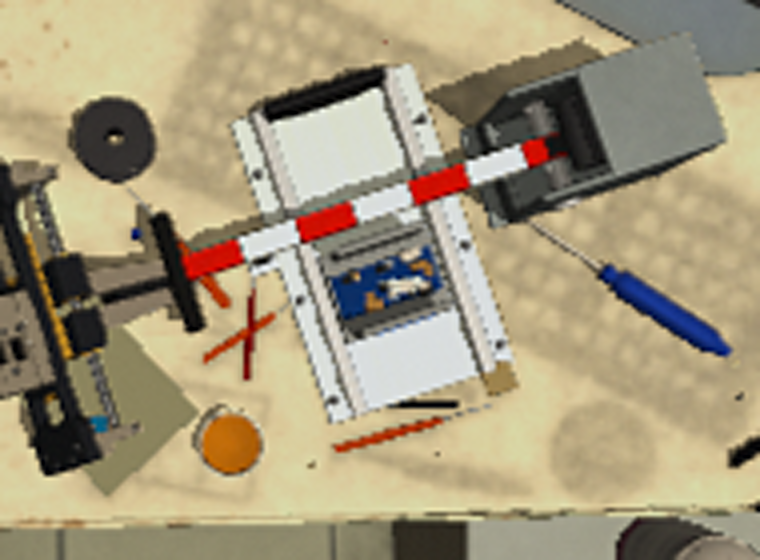

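The fingers reach under the bar's middle at crop px (180,278) in the top view. They are in line with the arm and nothing has been disturbed, so I lift.

```bash
python3 - <<'E'
from h import *
phi=np.radians(55)
for t in np.arange(0.1,1.11,.2):
    y,z=tip(t,phi,back=.018); bot.line_to(L(0,y,z),max_speed=.12)
    print(round(t,2),np.round(bot.current_contact_force(),1),bot.current_clock())
bot.line_to(L(0,y+.12,z+.02),max_speed=.15)
bot.hold(1.)
print(bot.current_clock())
c=shot("scene","sc3.png",165,30,160,150,4)
for X in(L(0,-.12+.25*np.cos(1.55),.065+.25*np.sin(1.55)),):print(4*(proj(c,X)-[165,30]))
E
```

```text
0.1 [ 0.7  1.4 -0.2] 5.4
0.3 [ 0.7 -0.3 -0.6] 5.9667
0.5 [ 0.8 -0.1  0.3] 6.5333
0.7 [ 0.1 -0.3 -0. ] 7.1
0.9 [-0.9 -0.4 -1.4] 7.6667
1.1 [ 0.4 -0.2  0. ] 8.2333
10.1917
[153.01047728 127.75360911]
```

View pics/sc3.png

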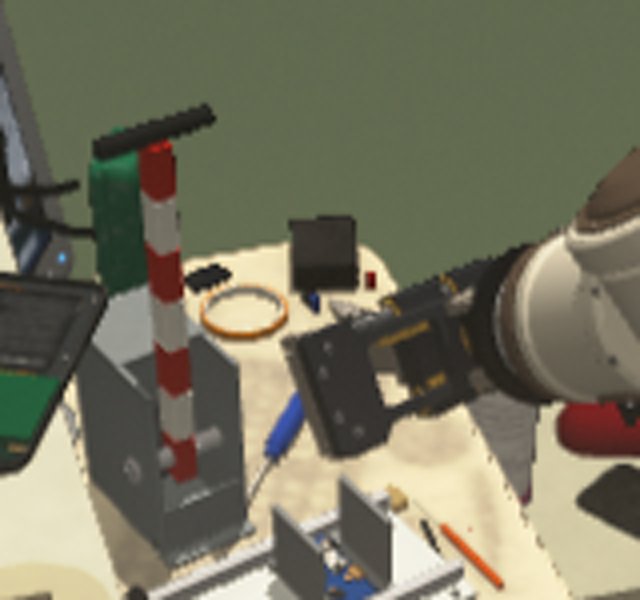

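The bar is at crop px (155,130) against (153,128) predicted for 1.55 rad. The arm stands raised on its own, so I move behind the carrier's rear plate.

```bash
python3 - <<'E'
from h import *
r=rot(-ez,ex)
bot.line_to(L(-.1,.16,.29),max_speed=.25)
bot.goto(L(-.15,0,.2),r)
bot.line_to(L(-.15,0,.045))
f0=np.array(bot.current_contact_force());print(bot.current_clock(),f0)
x=-.15
while x<-.06:
    x+=.005;bot.line_to(L(x,0,.045),max_speed=.03)
    f=(bot.current_contact_force()-f0)@ex;print(round(x,3),round(f,2))
    if f<-.7:break
c=shot("top","top3.png",200,120,190,140,4);print(bot.current_clock())
E
```

```text
13.15 [-0.19776728 -0.02484319 -0.43900801]
-0.145 0.63
-0.14 -1.03
13.8333
```

View pics/top3.png

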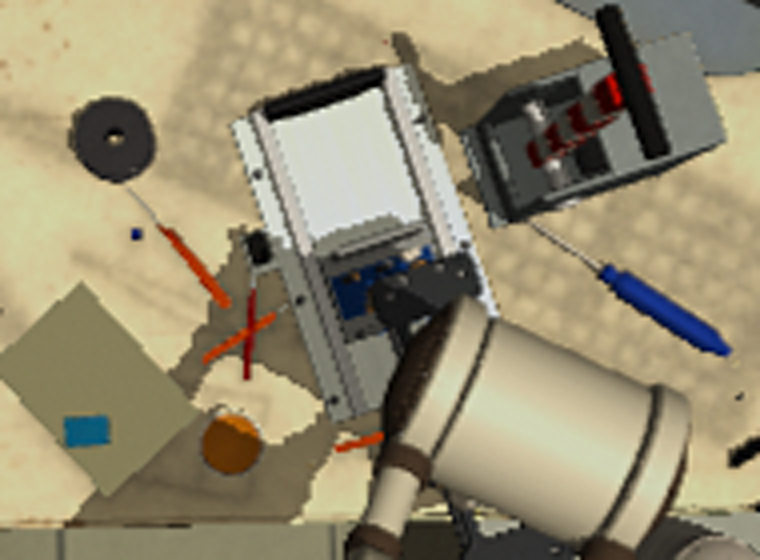

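The arm stays up and the spool, tin and driver are where they were. The -1 N reading was noise, so I push with a higher threshold.

```bash
python3 - <<'E'
from h import *
f0=np.array(bot.current_contact_force())
x=-.14
while x<.03:
    st=.015 if x<-.035 else .003
    x+=st;bot.line_to(L(x,0,.045),max_speed=.04)
    bot.hold(.05);f=np.mean([bot.current_contact_force() for _ in range(3)],0)@ex
    print(round(x,3),round(f,1),end="; ")
    if f<-6:break
print(bot.current_clock(),L(x,0,.045),bot.current_ee_pos())
E
```

```text
-0.125 -0.5; -0.11 0.0; -0.095 0.6; -0.08 -1.1; -0.065 -0.9; -0.05 -0.1; -0.035 -1.0; -0.032 -2.3; -0.029 -2.5; -0.026 -3.0; -0.023 -3.2; -0.02 -2.8; -0.017 -3.2; -0.014 -2.9; -0.011 -3.4; -0.008 -3.5; -0.005 -2.2; -0.002 -2.6; 0.001 -3.0; 0.004 -3.7; 0.007 -3.1; 0.01 -10.3; 22.3583 [ 0.57256305 -0.03407628  0.045     ] [ 0.5705642  -0.03401991  0.04489631]
```

Force rose sharply at TCP x of about +0.009, which matches home less the finger's half thickness. I give a last light press, back off and look.

```bash
python3 - <<'E'
from h import *
bot.line_to(L(.012,0,.045),max_speed=.04);bot.hold(.3);print(np.array(bot.current_contact_force())@ex)
bot.line_to(L(-.06,0,.045),max_speed=.1)
bot.line_to(L(-.12,0,.25),max_speed=.2)
bot.goto(L(-.15,.3,.3),rot(-ez,ex))
bot.hold(.5)
c=shot("top","top4.png",200,120,190,140,4);s=shot("scene","sc4.png",165,30,160,185,3)
print(bot.current_clock(),bot.current_ee_pos())
for X in(L(.08,0,.025),L(.08,0,.042),L(.02,.03,.072),L(.02,-.03,.072),L(.08,.03,.072),L(.08,-.03,.072)):print(np.round(4*(proj(c,X)-[200,120])),np.round(3*(proj(s,X)-[165,30])))
E
```

```text
-19.018879141320845
26.7583 [0.3318775  0.2059923  0.30000637]
[328. 103.] [128. 473.]
[329.  99.] [126. 459.]
[318. 195.] [201. 427.]
[407. 165.] [165. 389.]
[288. 106.] [141. 454.]
[377.  77.] [107. 415.]
```

View pics/top4.png

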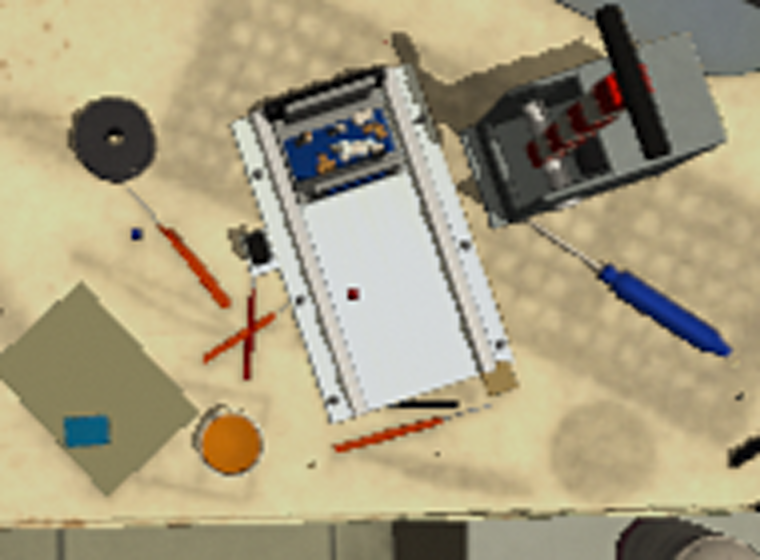

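View pics/sc4.png

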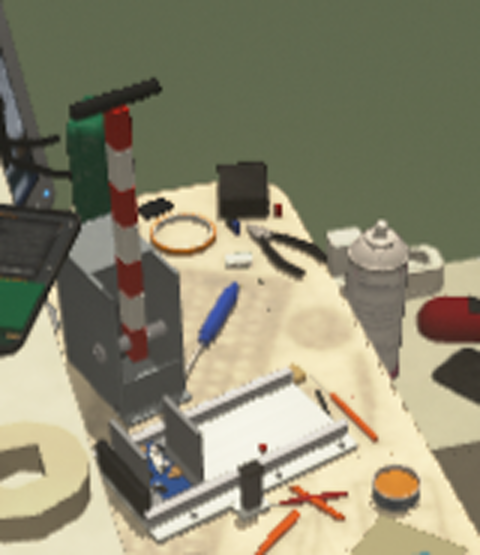

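The carrier's front plate is against the black stop (top view, about (330,95)) and its rear plate is at the predicted home position. The arm is still upright, and the spool, tin and driver are unmoved.

```bash
python3 -c "
from workcell import bot
print(bot.job_done())"
```

```text
the job is handed in; nothing more can be done
None
```

The barrier arm is fully raised and staying up by itself, the carrier is home against the end stop, and the spool, flux tin and screwdriver look unmoved in the last pictures; I handed the job in at about 27 s on the robot's clock.

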